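# Thread slotted spacers on the leaning keyed spindle, widest first

## Robot

A 6-joint arm with a two-finger parallel gripper is mounted at the origin on a cart in front of the work surface, level with it; the furniture and walls round the work are solid. World frame = base frame: x ahead of the robot, y to its left, z up, the work surface at z = 0. Lengths are in m, angles in rad, forces in N, time in s.
With the tool pointing down it reaches from about 0.35 to 0.85 m from the base axis. Payload 8.1 kg.
Tool frame: the origin (TCP) lies at the very end of the fingers, on their centre line; the grasp point (between the pads) lies robot.hold_point_z behind it (robot.hold_point_z is the distance from the TCP to the grasp point, in m); z points along the fingers, y is the direction in which the jaws open and shut (so a half turn about z gives the same grasp; the last joint's range is limited). The gripper opens to 93 mm and grips with 3 to 60 N. Pads are 15 mm wide; open, the fingers measure 128 mm over their backs; the gripper's body (75 mm by 188 mm) begins 65 mm behind the grasp point.
Start: joints at [-1.382, 0.13, 1.488, -0, 1.523, -0.085], TCP at [0.162, -0.578, 0.183] pointing down, gripper open.
Joint ranges: [-2.96, 2.96], [-0.89, 2.26], [0.02, 2.5], [-1.34, 4.48], [0, 2.73], [-2.66, 2.66]. Speed limits (rad/s): [2.39, 2.39, 2.79, 3.14, 3.14, 3.14].

## Interface

Orientations are given as a rotation vector (axis times angle).
In Python, from plant import robot, cams gives the robot as it stands. The module is installed in compiled form; this text tells all that it offers.
- The arm moves only by the tool step_arm, never from a script. Its argument "deltas" is a list of rows, each an object with "offset": the shift along the tool's x, y, z in cm, a list of three; "roll": the turn about the tool's z in rad. In form: [{"offset": [x, y, z], "roll": roll}, ...]. A call has 1 to 12 rows; each row shifts and turns the commanded pose from where the row before left it, along the tool's axes as they then stand; what a row does not reach is not made up. A row lasts 1/8 s, in which the tool goes at most 62.5 mm and 10.7 degrees, less where a joint would pass 70% of its speed; a pose out of reach is approached as far as the arm can. A call with a gripper value outside its range is refused whole. "fingers" is the finger opening in cm, from 0 to 9.3, set as the call begins (left out, the last holds). The fingers move at their own pace and stop on an object; "grip_force" is the grip in N (left out, the last holds). Time passes only in rows, so rows that do not move let the fingers close. It gives the time, the measured TCP pose, the force and the opening at its end, in the units of the state.
- robot.read_state(): the state, without advancing time (a new reading comes with each control period).
- cams.read_camera(name): name is "scene" or "top"; returns a dict with "pixels" (384x512x3 uint8, red, green, blue), "fx", "fy", "cx", "cy" (pixels), "extrinsics" (4x4, takes a point from world to camera coordinates). Camera axes: x right, y down, z forward; pixel columns grow to the right and rows downward; lengths in m; the calibration is good to about 2 mm. A picture is of the moment at which its call begins. There is no depth.
- robot.close_job(): hands the job in, once; it reports no verdict.
Trained networks look in a picture, given as the dict that the camera call returned (one of the last four; its "shot" number tells which), for a name from the list of things; names that differ only in an ending like _2 or _b are one class to them, and where a whole thing is asked for, a point or a joint stands for the part that bears it (a point fixed in the world has none). Each returns a list of dicts, best first, with "score" (0 to 1); they miss things now and then, are a little off and sometimes report something else, mostly with a low value. They report only what shows in the picture. A call takes as long as a camera call. They do not tell look-alikes from the thing itself.
- cams.boxes_of(picture, thing): "xy" ([column, row] in pixels, amid what is visible of it).
- cams.silhouettes(picture, thing): "mask" (384x512 bool, what is visible of it) and "xy" ([column, row] in pixels, amid what is visible of it).
- cams.pinpoint(picture, thing): "xy" ([column, row] in pixels: a listed point, or the origin of a listed thing).
The state is a dict: "t": time; "q": joint angles; "dq": joint speeds; "joint_torque": joint torques, N m; "tool_pos": TCP position; "orientation": TCP orientation; "force": force on the tool from outside, world axes, zero at the start; "wrist_torque": the same for the moment, N m; "opening": finger opening in m.
Only numpy, scipy, OpenCV 4.12 (cv2) and the standard library are available. Lean on these libraries where they do the work, as an engineer would, in place of code of your own. Each camera call takes 0.05 s, during which the arm holds its last target. There are 200 camera calls.

## Task

Fit the three slotted spacer collars on the leaning bench spindle, one after another in order of size: the widest first, down against the flange, then the middle one, and the narrowest last. The spindle's key must run in the slot of each collar, so feel for it by turning the collar while pressing lightly, and leave all three fully home, stacked with no gap and let go. Leave the other things on the bench where they are.

Things in the scene. Friction and masses are not known exactly. Their poses are not given: they have to be found in the camera images.
- flange_face (a point): Spindle bolted to the bench: centre of its round flange (72 mm across), where the stack sits. z runs out along the arbor, 30 degrees from vertical, leaning roughly towards the robot; -x is square to the arbor, on its lower side, facing the robot. The steel arbor is 24 mm thick and 100 mm long. Home, collar centres lie on z at 15, 45 and 75 mm.
- arbor_tip (a point): Centre of the arbor's free end, on its axis, 100 mm out from the flange; axes as for flange_face. The last 7 mm taper from 24 to 15 mm thick. A gripper's palm must not run onto it: a collar may be let go once its slot is over the key, and then slides down by its own weight.
- key_end (a point): Point on the arbor's axis 84 mm out from the flange, level with the key's upper end; axes as for flange_face, which do NOT turn with the arbor. A collar whose slot misses the key stops with its lower end here; over the key it slides on freely.
- key_side (a point): Point 15 mm from the axis on the -x side, 60 mm out; axes as for flange_face. A straight key (6 mm wide, reaching 18.5 mm from the axis, last 4 mm narrowed to 2.4 mm) runs along the arbor from flange to key_end. It lies on this side, but the arbor was left turned by up to 0.45 rad either way: unmeasured, to be felt or seen. The arbor is stiff to turn (0.8 N m), so it stays under a light touch.
- large_center (a point): Centre (half-way up, on the axis) of the widest spacer collar: plain metal ring, outside diameter 68 mm, 30 mm tall, bore 27 mm with 2 mm lead-in at both ends (they are alike), and a 9 mm wide slot cut right through the wall along its whole height. z is the bore's axis, up at the start; -x points from the centre to the slot, so pads closed along y grip solid wall.
- medium_center (a point): Centre (half-way up, on the axis) of the middle spacer collar: plain metal ring, outside diameter 60 mm, 30 mm tall, bore 27 mm with 2 mm lead-in at both ends (they are alike), and a 9 mm wide slot cut right through the wall along its whole height. z is the bore's axis, up at the start; -x points from the centre to the slot, so pads closed along y grip solid wall.
- small_center (a point): Centre (half-way up, on the axis) of the narrowest spacer collar: plain metal ring, outside diameter 52 mm, 30 mm tall, bore 27 mm with 2 mm lead-in at both ends (they are alike), and a 9 mm wide slot cut right through the wall along its whole height. z is the bore's axis, up at the start; -x points from the centre to the slot, so pads closed along y grip solid wall.
- large_collar: The widest collar (about 0.22 kg); origin at the centre of its underside, 15 mm below large_center; axes as for large_center.
- medium_collar: The middle collar (0.17 kg); origin at the centre of its underside, axes as for medium_center.
- small_collar: The narrowest collar (0.12 kg); origin at the centre of its underside, axes as for small_center.
- note_pad: Bystander: small paper pad 42x43x10 mm, origin at the centre of its underside. Not to be moved.
- salve_tin: Bystander: round screw tin, 64 mm across, 56 mm tall, origin at the centre of its underside. Not to be moved.
Not all that is in view belongs to the job. What is shaped like the small_collar but brown is not meant.

How it is judged:
On the way, in this order (a step that is already met when the one before it is completed fails the run):
1. the widest collar is home on the arbor, against the flange (z of large_center in the frame of flange_face between 0.012 and 0.0185 m and distance between large_center and flange_face below 0.022 m), for 0.2 s.
2. the middle collar is home on top of it (all of step 1 and z of medium_center in the frame of flange_face between 0.042 and 0.049 m and distance between medium_center and flange_face below 0.052 m), for 0.2 s.
At the end, for the whole second after the job is handed in: All three collars are on the arbor with the key in their slots, at rest: the widest against the flange, the middle one on it, the narrowest outermost, their centres 15, 45 and 75 mm out from the flange to within about 3 mm (all of step 2 and z of small_center in the frame of flange_face between 0.072 and 0.0795 m and distance between small_center and flange_face below 0.082 m and linear speed of each of large_collar, medium_collar, small_collar below 0.02 m/s); the robot touches nothing.
It fails at once if a bystander (note pad or tin) is shifted by more than 30 mm (distance of any of note_pad, salve_tin from where it was at the start of the episode above 0.03 m).
It also fails if it takes over 72 s, if anything falls off the work surface, if the arm or the gripper's body presses on something with over 40 N, if the wrist force passes 120 N, or if a joint passes its speed limit or range.

## Working session

There is one attempt and no reset: what is moved stays moved. The work goes in short steps, Python scripts to look and compute and a tool call to move; the robot and the scene stay as the last step left them, time stands still between calls to the robot, and variables do not carry over. Pictures are saved under pics/ and viewed, about 8 in all and at most 12, crops included, and the job is handed in when it is done.

Besides the shell and the picture viewer there is one more tool, called after "Call:" as a command line: name --argument value ..., lists and objects as JSON in quotes. step_arm: Moves the arm, as the interface text tells. Its arguments: {"type":"object","properties":{"deltas":{"type":"array"},"fingers":{"type":"number"},"grip_force":{"type":"number"}},"required":["deltas"]}

```bash
mkdir -p pics; cat > h.py <<'E'
import numpy as np, cv2
from plant import robot, cams
from scipy.spatial.transform import Rotation as R
from scipy.optimize import least_squares
def proj(p,P):
    c=p["extrinsics"]@np.r_[P,1]; return np.array([p["fx"]*c[0]/c[2]+p["cx"],p["fy"]*c[1]/c[2]+p["cy"]])
def onplane(p,xy,z):
    E=p["extrinsics"];Rm=E[:3,:3];t=E[:3,3];o=-Rm.T@t
    d=Rm.T@np.array([(xy[0]-p["cx"])/p["fx"],(xy[1]-p["cy"])/p["fy"],1]);return o+d*(z-o[2])/d[2]
def tri(obs):
    return least_squares(lambda P:np.concatenate([proj(p,P)-xy for p,xy in obs]),[.5,0,.05])
def save(p,n,crop=None,s=1):
    im=p["pixels"][:,:,::-1]
    if crop: im=im[crop[1]:crop[3],crop[0]:crop[2]]
    cv2.imwrite("pics/"+n,cv2.resize(im,None,fx=s,fy=s,interpolation=cv2.INTER_CUBIC))
E
python3 - <<'E'
from h import *
s=robot.read_state();print({k:np.round(v,3) for k,v in s.items()},robot.hold_point_z)
P={n:cams.read_camera(n) for n in("scene","top")}
im=np.vstack([P[n]["pixels"] for n in P])
for n in P:
    print(n,np.round(P[n]["fx"]),np.round(P[n]["extrinsics"],3).tolist()); save(P[n],n+"0.png",None,1.5)
for th in["flange_face","arbor_tip","key_end","key_side","large_center","medium_center","small_center","note_pad","salve_tin"]:
    obs=[]
    for n in P:
        r=cams.pinpoint(P[n],th)
        print(th,n,[(np.round(a["xy"],1).tolist(),round(float(a["score"]),2)) for a in r[:3]])
        if r: obs.append((P[n],np.array(r[0]["xy"])))
    if len(obs)==2:
        q=tri(obs);print("   ",np.round(q.x,4),"res",np.round(np.abs(q.fun).max(),1))
E
```

```text
{'t': np.float64(0.0), 'q': array([-1.382,  0.131,  1.489,  0.   ,  1.523, -0.085]), 'dq': array([ 0.   ,  0.   , -0.001, -0.   ,  0.   ,  0.001]), 'joint_torque': array([-3.0000e-03, -5.5984e+01, -4.9177e+01,  7.7000e-02,  3.6000e-02,
       -0.0000e+00]), 'tool_pos': array([ 0.162, -0.577,  0.182]), 'orientation': array([-3.11 , -0.428,  0.   ]), 'force': array([ 0.049,  0.052, -0.643]), 'wrist_torque': array([0.   , 0.007, 0.012]), 'opening': np.float64(0.093)} 0.0188
scene 381.0 [[-0.698, -0.715, 0.022, 0.463], [-0.358, 0.323, -0.876, 0.222], [0.62, -0.62, -0.481, 0.728], [0.0, 0.0, 0.0, 1.0]]
top 423.0 [[-0.002, -1.0, -0.009, 0.208], [-0.998, 0.003, -0.066, 0.49], [0.066, 0.008, -0.998, 0.968], [0.0, 0.0, 0.0, 1.0]]
flange_face scene [([256.4, 178.6], 0.8)]
flange_face top [([309.1, 160.1], 0.72)]
    [0.5517 0.0944 0.0844] res 0.2
arbor_tip scene [([268.9, 252.2], 0.37)]
arbor_tip top [([314.3, 178.1], 0.55)]
    [ 0.5352  0.0514 -0.1657] res 0.2
key_end scene [([269.0, 159.7], 0.89), ([220.4, 251.2], 0.6)]
key_end top [([310.5, 175.7], 0.71)]
    [0.5097 0.0989 0.1533] res 0.5
[... 172 characters left out ...]
], 0.76), ([182.1, 254.9], 0.48)]
large_center top [([198.1, 222.7], 0.68)]
    [ 0.4119  0.3442 -0.001 ] res 1.8
medium_center scene [([270.3, 251.6], 0.75), ([215.3, 278.8], 0.27)]
medium_center top [([248.7, 233.8], 0.76)]
    [0.3852 0.2237 0.0178] res 2.4
small_center scene [([181.5, 253.9], 0.86), ([293.0, 230.8], 0.86), ([305.3, 198.5], 0.78)]
small_center top [([345.3, 195.2], 0.71), ([293.7, 226.8], 0.63), ([198.0, 172.7], 0.55)]
    [ 0.615   0.0742 -0.2229] res 62.4
note_pad scene [([219.4, 246.5], 0.65)]
note_pad top [([230.0, 195.1], 0.84), ([194.0, 177.2], 0.26)]
    [0.4823 0.2745 0.0023] res 1.2
salve_tin scene []
salve_tin top [([242.2, 145.3], 0.64), ([247.9, 235.1], 0.63)]
```

View pics/scene0.png

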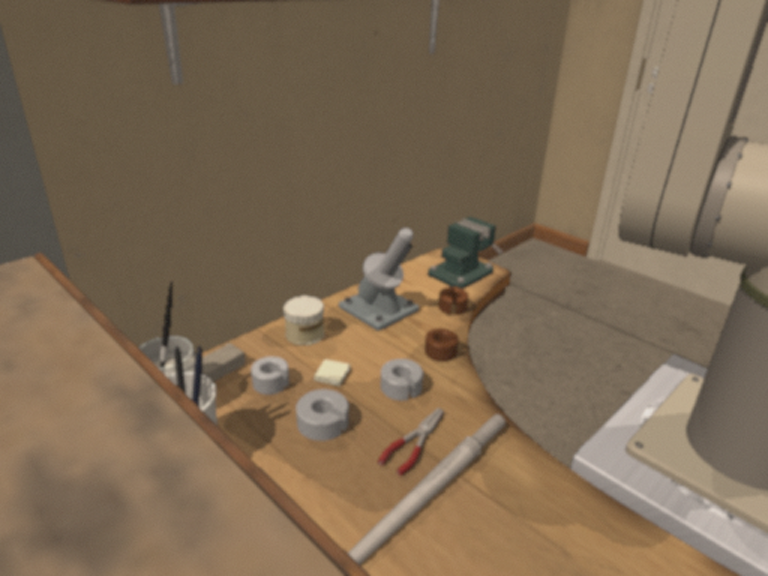

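View pics/top0.png

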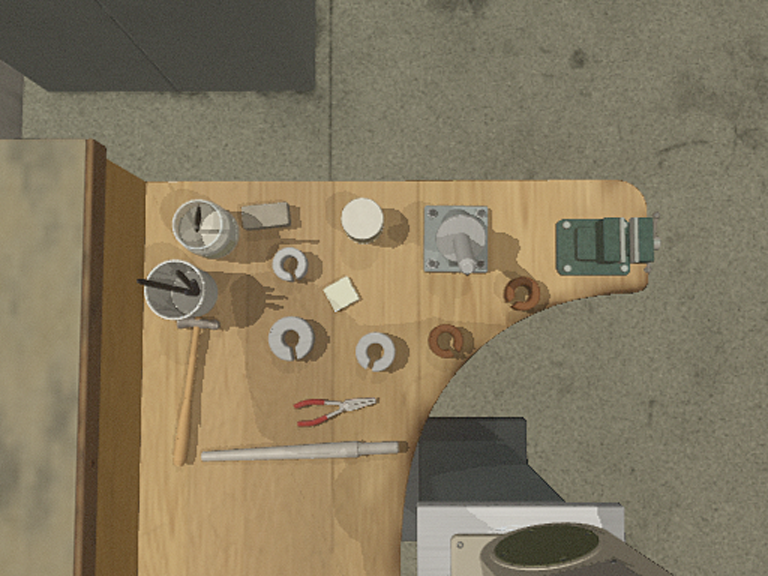

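The pictures (1.5x pixels) show the spindle at scene (380,270) / top (457,240), with the arbor leaning towards the robot. In the top view there are three grey collars, slots towards the robot:
- Large: (291,339).
- Medium: (376,351).
- Small: (290,265).

The brown rings at (447,341) and (521,293) have the small collar's shape, so they are the look-alikes. The grey one at (290,265) is the small collar. Next come the spindle fit and enlarged crops to confirm.

```bash
cat > m.py <<'E'
from h import *
obs={}
lim={"scene":(240,140,285,215),"top":(280,130,345,200)}
for k in range(4):
    P={n:cams.read_camera(n) for n in("scene","top")}
    for th in["flange_face","arbor_tip","key_end","key_side"]:
        for n in P:
            l=lim[n]
            for a in cams.pinpoint(P[n],th):
                x,y=a["xy"]
                if l[0]<x<l[2] and l[1]<y<l[3] and a["score"]>.3: obs.setdefault((th,n),[]).append(a["xy"]);break
    for th,lo in[("large_center",(194,226)),("medium_center",(250,234)),("small_center",(193,177))]:
        for a in cams.pinpoint(P["top"],th):
            if np.hypot(*(np.array(a["xy"])-lo))<12: obs.setdefault((th,"top"),[]).append(a["xy"]);break
        for a in cams.silhouettes(P["top"],th):
            if np.hypot(*(np.array(a["xy"])-lo))<12:
                (c,r)=cv2.minEnclosingCircle(np.argwhere(a["mask"])[:,::-1].astype(np.float32));obs.setdefault((th,"sil"),[]).append(c);break
for k,v in obs.items(): print(k,len(v),np.round(np.mean(v,0),1),np.round(np.std(v,0),1))
Z={"flange_face":0,"arbor_tip":.1,"key_end":.084,"key_side":.06}
def frame(yaw,t=np.pi/6):
    z=np.array([-np.sin(t)*np.cos(yaw),-np.sin(t)*np.sin(yaw),np.cos(t)])
    y=np.cross([0,0,1],[np.cos(yaw),np.sin(yaw),0]);x=np.cross(y,z);return x,y,z
def f(v):
    x,y,z=frame(v[3]);e=[]
    for(th,n),o in obs.items():
        if th in Z:
            p=v[:3]+z*Z[th]-(x*.015 if th=="key_side" else 0)
            e+=list(proj(P[n],p)-np.mean(o,0))
    return np.array(e)
s=least_squares(f,[.55,.095,.085,-.1],loss="soft_l1");v=s.x
print("flange",np.round(v[:3],4),"yaw",v[3],"res",np.round(f(v),1))
np.save("spin.npy",v);x,y,z=frame(v[3]);print("x",x,"z",z,"tip",v[:3]+.1*z)
for c in("large","medium","small"):
    print(c,np.round(onplane(P["top"],np.mean(obs[c+"_center","top"],0),.015),4), np.round(onplane(P["top"],np.mean(obs[c+"_center","sil"],0),.02),4) if (c+"_center","sil") in obs else None)
S=7;cr=(235,140,290,210);im=cv2.resize(P["scene"]["pixels"][cr[1]:cr[3],cr[0]:cr[2],::-1],None,fx=S,fy=S,interpolation=cv2.INTER_CUBIC)
raw=im.copy()
for a,col in((-.45,(0,0,255)),(0,(0,255,0)),(.45,(255,0,0))):
    q=[tuple(int(w) for w in ((proj(P["scene"],v[:3]+zz*z+.0185*(-x*np.cos(a)-y*np.sin(a)))-cr[:2]+.5)*S)) for zz in(0,.084)]
    cv2.line(im,*q,col,1)
for zz,r in((0,.036),(.093,.012),(.1,.0075)):
    pts=np.array([(proj(P["scene"],v[:3]+zz*z+r*(x*np.cos(a)+y*np.sin(a)))-cr[:2]+.5)*S for a in np.linspace(0,6.28,40)],int);cv2.polylines(im,[pts],True,(0,255,255),1)
cv2.imwrite("pics/key.png",np.hstack([raw,im]))
T=P["top"]["pixels"][:,:,::-1]
t=np.hstack([cv2.resize(T[b-22:b+22,a-22:a+22],(264,264),interpolation=cv2.INTER_CUBIC) for a,b in((194,226),(250,234),(193,177))])
cv2.imwrite("pics/col.png",t)
E
python3 m.py
```

```text
('flange_face', 'scene') 4 [256.1 178.1] [0.9 2.3]
('flange_face', 'top') 4 [307.8 163. ] [0.7 0.8]
('arbor_tip', 'scene') 4 [276.3 153.7] [0.9 1.1]
('arbor_tip', 'top') 4 [312.6 180.4] [0.9 0.3]
('key_end', 'scene') 4 [270.3 159.2] [0.9 0.7]
('key_end', 'top') 4 [310.4 172.6] [1.9 1.1]
('key_side', 'scene') 4 [270.4 166.8] [1.  1.1]
('key_side', 'top') 4 [307.2 178.5] [0.2 1.4]
('large_center', 'top') 4 [194.3 224.2] [0.4 1.1]
('large_center', 'sil') 4 [193.8 225.4] [0.1 0.1]
('medium_center', 'top') 3 [247.5 233.9] [1.3 0.6]
('medium_center', 'sil') 4 [249.6 234.2] [0.1 0.3]
('small_center', 'top') 4 [195.  174.1] [0.3 0.6]
('small_center', 'sil') 4 [192.9 176.3] [0.3 0.3]
flange [0.5485 0.0979 0.087 ] yaw -0.01388044598004069 res [ 0.4  0.5 -0.3 -1.7 -3.8 -0.4 -0.3  0.4 -0.6 -1.6  1.   4.8 -0.9  1.7
  2.6  0.6]
x [ 0.86594198 -0.01202043  0.5       ] z [-0.49995183  0.00694     0.8660254 ] tip [0.4984969  0.09855096 0.17360496]
large [0.4119 0.3541 0.015 ] [0.4093 0.3545 0.02  ]
medium [0.3893 0.2306 0.015 ] [0.3887 0.2256 0.02  ]
small [0.5287 0.3533 0.015 ] [0.5232 0.3575 0.02  ]
```

View pics/key.png

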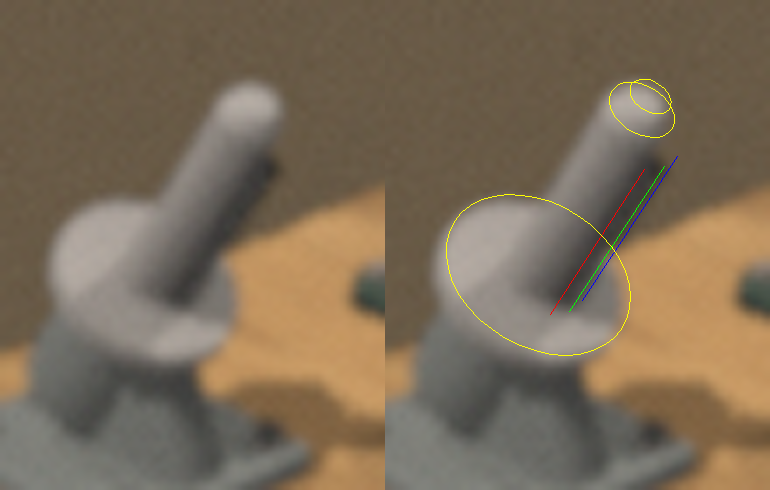

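View pics/col.png

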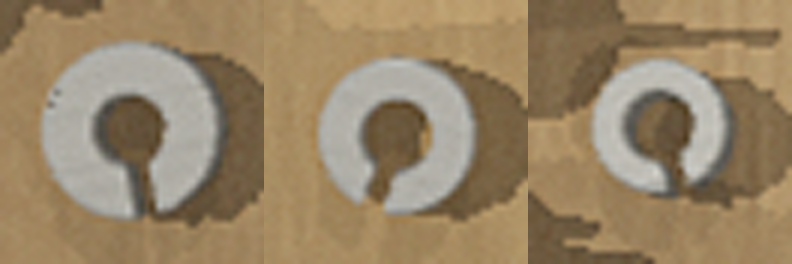

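The crops confirm the three grey collars. Their slots sit at yaw about +0.18 (large), -0.27 (medium) and +0.22 (small) rad. The spindle model lies about 1.4 px too far right in the scene view, and the key shows as a dark bump at crop pixel (275,162), on the positive side. I'll refine the model from both views.

```bash
cat > m2.py <<'E'
from h import *
import sys
def frame(yaw,t=np.pi/6):
    z=np.array([-np.sin(t)*np.cos(yaw),-np.sin(t)*np.sin(yaw),np.cos(t)])
    y=np.array([-np.sin(yaw),np.cos(yaw),0]);x=np.cross(y,z);return x,y,z
v=np.load("spin.npy")
P={n:cams.read_camera(n) for n in("scene","top")}
def model(n,v):
    x,y,z=frame(v[3]);A=np.linspace(0,6.28,90)
    return [np.array([proj(P[n],v[:3]+zz*z+r*(x*np.cos(a)+y*np.sin(a))) for a in A]) for zz,r in((0,.036),(.0,.012),(.093,.012),(.1,.0075))]
def hull(n,v,arb):
    m=model(n,v);m=m[1:] if arb else m[:1]
    return cv2.convexHull(np.vstack(m).astype(np.float32))
# edge-based refinement: mean gradient magnitude along model outlines
G={}
for n in P:
    g=cv2.GaussianBlur(P[n]["pixels"].astype(np.float32),(0,0),1.0)
    G[n]=np.sqrt((cv2.Sobel(g,cv2.CV_32F,1,0)**2+cv2.Sobel(g,cv2.CV_32F,0,1)**2).sum(2));G[n]=np.minimum(G[n],120)
def samp(n,pts): return cv2.remap(G[n],pts[:,0].astype(np.float32)[None],pts[:,1].astype(np.float32)[None],cv2.INTER_LINEAR)[0]
def dens(h):
    h=h.reshape(-1,2);h=np.vstack([h,h[:1]]);return np.vstack([a+(b-a)*np.linspace(0,1,max(2,int(np.hypot(*(b-a))*2)))[:,None] for a,b in zip(h[:-1],h[1:])])
def cost(v):
    e=0
    for n in P:
        for arb in(0,1): e-=samp(n,dens(hull(n,v,arb))).mean()
    return e+20*(v[3]/.3)**2
from scipy.optimize import differential_evolution
b=[(v[i]-.01,v[i]+.01) for i in range(3)]+[(-.25,.25)]
r=differential_evolution(cost,b,seed=1,maxiter=40,popsize=10);w=r.x
print("cost",cost(v),r.fun,"new",np.round(w,4));np.save("spin2.npy",w)
x,y,z=frame(w[3]);print("z",z,"tip",w[:3]+.1*z,"keyend",w[:3]+.084*z)
out=[]
for n,cr,S in(("scene",(240,145,285,205),8),("top",(283,128,337,193),8)):
    im=cv2.resize(P[n]["pixels"][cr[1]:cr[3],cr[0]:cr[2],::-1],None,fx=S,fy=S,interpolation=cv2.INTER_CUBIC);im=cv2.convertScaleAbs(im,alpha=1.5)
    for m in model(n,w)[::1]: cv2.polylines(im,[((m-cr[:2]+.5)*S).astype(int)],True,(0,255,255),1)
    for a,col in((-.45,(0,0,255)),(0,(0,255,0)),(.45,(255,0,0))):
        for dd in ((.0185),):
            q=((proj(P[n],w[:3]+.084*z+dd*(-x*np.cos(a)-y*np.sin(a)))-cr[:2]+.5)*S).astype(int);cv2.circle(im,tuple(int(t) for t in q),3,col,1)
    out.append(cv2.copyMakeBorder(im,0,600-im.shape[0] if im.shape[0]<600 else 0,0,0,cv2.BORDER_CONSTANT)[:600])
o=np.hstack(out);cv2.imwrite("pics/fit.png",o[:, :800])
E
python3 m2.py
```

```text
cost -370.97616709345937 -415.60241866645805 new [ 0.5532  0.0986  0.0841 -0.0609]
z [-0.49907249  0.03044087  0.8660254 ] tip [0.50334189 0.1016183  0.17072026] keyend [0.51132705 0.10113124 0.15686386]
```

View pics/fit.png

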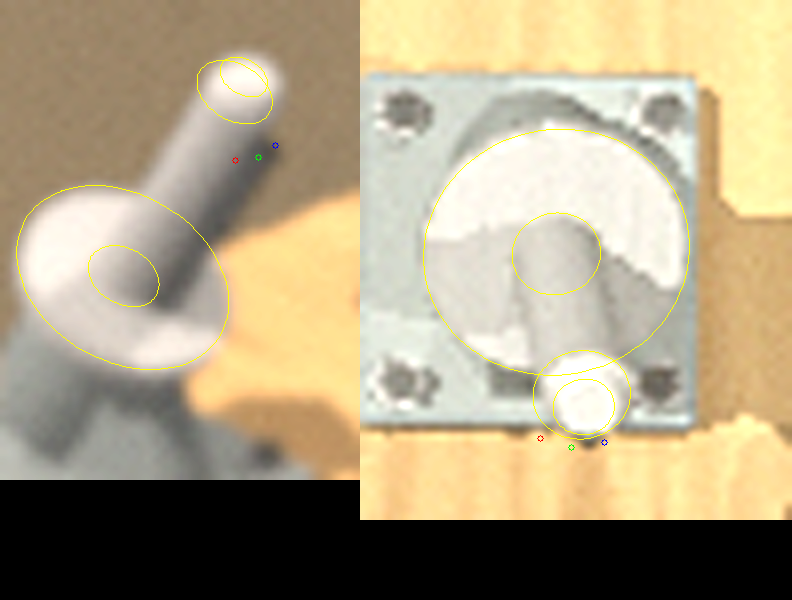

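The top crop shows the key's end as a dark spot at (590,440), between the 0 and 0.45 rad marks, so the key is at about +0.23 rad. The tool always points down, so I'll grip each collar about 0.23 rad off its slot with a light grip. The collar can then pivot about the pads onto the leaning arbor. I'll write a small planner and check the pencil cups for clearance.

```bash
cat > pl.py <<'E'
from h import *
def tool(s=None):
    s=s or robot.read_state();M=R.from_rotvec(s["orientation"]).as_matrix()
    return np.array(s["tool_pos"]),np.arctan2(M[1,0],M[0,0])
def plan(wps,step=.05,droll=.18):
    p,yaw=tool();rows=[];p=p.copy()
    for x,y,z,g in wps:
        t=np.array([x,y,z]);d=(g-yaw+np.pi)%(2*np.pi)-np.pi
        n=int(max(1,np.ceil(np.linalg.norm(t-p)/step),np.ceil(abs(d)/droll)))
        p0,y0=p.copy(),yaw
        for k in range(1,n+1):
            e=p0+(t-p0)*k/n-p;c,s_=np.cos(yaw),np.sin(yaw)
            o=np.round(100*np.array([c*e[0]+s_*e[1],s_*e[0]-c*e[1],-e[2]])*10)/10
            r=round(-(y0+d*k/n-yaw),2)
            rows.append([o.tolist(),r]);o=o/100
            p+=np.array([c*o[0]+s_*o[1],s_*o[0]-c*o[1],-o[2]]);yaw-=r
    print(len(rows),"rows");
    for r in rows:print(r)
    print("end",np.round(p,4),round(yaw,3))
E
python3 - <<'E'
from pl import *
p=cams.read_camera("top")
for c,xy in(("large",(193.3,225.2)),("medium",(249.7,234)),("small",(192.3,175.3))): print(c,np.round(onplane(p,xy,.03),4))
for xy in((120,194),(105,192),(90,192),(142,192)): print("cup",xy,np.round(onplane(p,xy,.1),3))
print(tool())
plan([(.35,-.45,.3,1.2),(.48,-.1,.3,2.0),(.45,.25,.28,2.8),(.4115,.354,.1,np.pi-.05)])
E
```

```text
large [0.4099 0.354  0.03  ]
medium [0.3896 0.225  0.03  ]
small [0.5245 0.3572 0.03  ]
cup (120, 194) [0.478 0.5   0.1  ]
cup (105, 192) [0.482 0.532 0.1  ]
cup (90, 192) [0.482 0.564 0.1  ]
cup (142, 192) [0.482 0.453 0.1  ]
(array([ 0.16223688, -0.57763444,  0.18311492]), np.float64(0.2738010523112561))
27 rows
[[3.6, -1.2, -1.9], np.float64(-0.15)]
[[3.7, -0.7, -2.0], np.float64(-0.16)]
[[3.8, -0.0, -1.9], np.float64(-0.15)]
[[3.7, 0.5, -2.0], np.float64(-0.16)]
[[3.7, 1.1, -1.9], np.float64(-0.15)]
[[3.4, 1.7, -2.0], np.float64(-0.16)]
[[4.7, -0.1, 0.0], np.float64(-0.1)]
[[4.6, 0.4, 0.0], np.float64(-0.1)]
[[4.6, 0.9, 0.0], np.float64(-0.1)]
[[4.5, 1.3, 0.0], np.float64(-0.1)]
[[4.3, 1.8, 0.0], np.float64(-0.1)]
[[4.1, 2.2, 0.0], np.float64(-0.1)]
[[3.9, 2.6, 0.0], np.float64(-0.1)]
[[3.6, 2.9, 0.0], np.float64(-0.1)]
[[4.1, 1.5, 0.3], np.float64(-0.1)]
[[4.0, 1.9, 0.2], np.float64(-0.1)]
[[3.7, 2.3, 0.3], np.float64(-0.1)]
[[3.5, 2.6, 0.2], np.float64(-0.1)]
[[3.2, 3.0, 0.3], np.float64(-0.1)]
[[3.0, 3.3, 0.2], np.float64(-0.1)]
[[2.5, 3.6, 0.3], np.float64(-0.1)]
[[2.2, 3.8, 0.2], np.float64(-0.1)]
[[1.4, 1.7, 3.6], np.float64(-0.06)]
[[1.3, 1.8, 3.6], np.float64(-0.06)]
[[1.2, 1.9, 3.6], np.float64(-0.05)]
[[1.1, 1.9, 3.6], np.float64(-0.06)]
[[1.0, 2.0, 3.6], np.float64(-0.06)]
end [0.4119 0.3543 0.1001] 3.094
```

Call:
step_arm --deltas '[{"offset": [3.6,-1.2,-1.9],"roll": -0.15},{"offset": [3.7,-0.7,-2.0],"roll": -0.16},{"offset": [3.8,0,-1.9],"roll": -0.15},{"offset": [3.7,0.5,-2.0],"roll": -0.16},{"offset": [3.7,1.1,-1.9],"roll": -0.15},{"offset": [3.4,1.7,-2.0],"roll": -0.16},{"offset": [4.7,-0.1,0],"roll": -0.1},{"offset": [4.6,0.4,0],"roll": -0.1},{"offset": [4.6,0.9,0],"roll": -0.1},{"offset": [4.5,1.3,0],"roll": -0.1},{"offset": [4.3,1.8,0],"roll": -0.1},{"offset": [4.1,2.2,0],"roll": -0.1}]' --fingers 9.3

```text
t: 5.85
tool_pos: [0.4483, -0.186, 0.3003]
orientation: [1.944, 2.467, 0.0]
force: [0.9, -0.5, -0.9]
opening: 0.093
```

Call:
step_arm --deltas '[{"offset": [3.9,2.6,0],"roll": -0.1},{"offset": [3.6,2.9,0],"roll": -0.1},{"offset": [4.1,1.5,0.3],"roll": -0.1},{"offset": [4.0,1.9,0.2],"roll": -0.1},{"offset": [3.7,2.3,0.3],"roll": -0.1},{"offset": [3.5,2.6,0.2],"roll": -0.1},{"offset": [3.2,3.0,0.3],"roll": -0.1},{"offset": [3.0,3.3,0.2],"roll": -0.1},{"offset": [2.5,3.6,0.3],"roll": -0.1},{"offset": [2.2,3.8,0.2],"roll": -0.1},{"offset": [0,0,0],"roll": 0}]'

```text
t: 7.22
tool_pos: [0.4492, 0.2524, 0.2797]
orientation: [-0.521, -3.097, -0.0]
force: [-0.5, -0.3, -1.5]
opening: 0.093
```

```bash
python3 - <<'E'
from pl import *
print(tool())
plan([(.4105,.354,.1,np.pi-.05),(.4105,.354,.004,np.pi-.05)],.045)
E
```

```text
(array([0.44920682, 0.25241873, 0.27966406]), np.float64(2.808386703686816))
8 rows
[[1.4, 1.7, 3.6], np.float64(-0.06)]
[[1.3, 1.7, 3.6], np.float64(-0.05)]
[[1.2, 1.8, 3.6], np.float64(-0.06)]
[[1.1, 1.9, 3.6], np.float64(-0.06)]
[[1.0, 1.9, 3.6], np.float64(-0.05)]
[[-0.0, 0.0, 3.2], np.float64(-0.0)]
[[-0.0, 0.0, 3.2], np.float64(-0.0)]
[[-0.0, 0.0, 3.2], np.float64(-0.0)]
end [0.4101 0.3536 0.0037] 3.088
```

Call:
step_arm --deltas '[{"offset": [1.4,1.7,3.6],"roll": -0.06},{"offset": [1.3,1.7,3.6],"roll": -0.05},{"offset": [1.2,1.8,3.6],"roll": -0.06},{"offset": [1.1,1.9,3.6],"roll": -0.06},{"offset": [1.0,1.9,3.6],"roll": -0.05},{"offset": [0,0,3.2],"roll": 0},{"offset": [0,0,3.2],"roll": 0},{"offset": [0,0,3.2],"roll": 0},{"offset": [0,0,0],"roll": 0}]'

```text
t: 8.35
tool_pos: [0.4097, 0.3491, 0.0016]
orientation: [-0.093, -3.136, 0.006]
force: [0.8, -0.1, -0.3]
opening: 0.0929
```

Call:
step_arm --deltas '[{"offset": [0,0,0],"roll": 0},{"offset": [0,0,0],"roll": 0},{"offset": [0,0,0],"roll": 0},{"offset": [0,0,0],"roll": 0}]' --fingers 5 --grip_force 20

```text
t: 8.85
tool_pos: [0.4119, 0.3517, 0.0048]
orientation: [0.091, 3.139, 0.001]
force: [0.5, -0.4, 0.3]
opening: 0.0577
```

Call:
step_arm --deltas '[{"offset": [0,0,-4],"roll": 0},{"offset": [0,0,-5],"roll": 0},{"offset": [0,0,-5],"roll": 0},{"offset": [0,0,-5],"roll": 0},{"offset": [0,0,0],"roll": 0}]'

```text
t: 9.48
tool_pos: [0.4141, 0.3533, 0.2]
orientation: [0.09, 3.133, 0.009]
force: [-0.3, 0.0, 0.4]
opening: 0.0498
```

```bash
python3 - <<'E'
from pl import *
s=robot.read_state();print(s["t"],tool(s),s["opening"],np.round(s["force"],2))
p=cams.read_camera("scene");save(p,"g1.png",(170,100,320,230),4)
w=np.load("spin2.npy");tip=np.array([.5025,.101,.171]);z=np.array([-.4995,.025,.866])
G=lambda s:tip+z*(s+.007-.1)-np.array([0,0,.0188])   # TCP for collar centre at s (aligned)
for q in(.135,.115,.098): print(q,G(q))
plan([tuple(G(.135)+[0,0,.03])+(np.pi-.05,),tuple(G(.128))+(np.pi-.05,)])
E
```

```text
9.475 (array([0.41407277, 0.35333025, 0.20002061]), np.float64(3.0839059810061986)) 0.04980393151664306 [-0.26  0.03  0.36]
0.135 [0.481521 0.10205  0.188572]
0.115 [0.491511 0.10155  0.171252]
0.098 [0.5000025 0.101125  0.15653  ]
7 rows
[[-1.4, -4.1, -0.4], np.float64(-0.0)]
[[-1.4, -4.1, -0.3], np.float64(-0.0)]
[[-1.4, -4.1, -0.4], np.float64(-0.0)]
[[-1.3, -4.1, -0.3], np.float64(-0.01)]
[[-1.4, -4.1, -0.4], np.float64(0.0)]
[[-1.3, -4.1, -0.4], np.float64(0.0)]
[[-0.4, -0.0, 3.6], np.float64(0.0)]
end [0.4853 0.1022 0.1829] 3.094
```

View pics/g1.png

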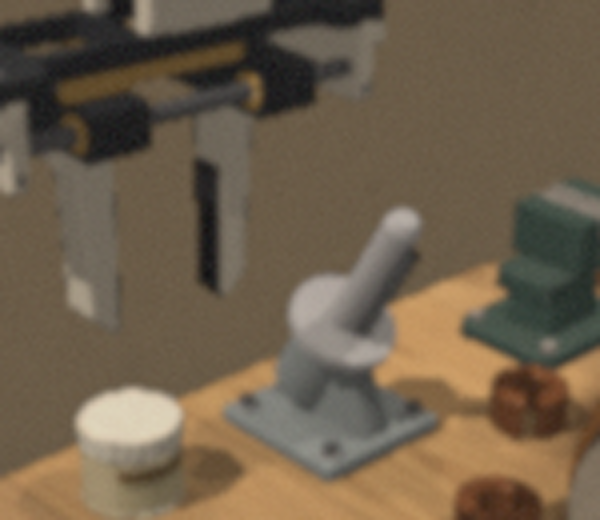

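The gripper came up empty: the opening read 50 mm with nothing between the fingers. I'll look from the top.

```bash
python3 - <<'E'
from pl import *
p=cams.read_camera("top");save(p,"g2.png",(90,90,290,240),4)
for th in("large_center","medium_center"):print(th,[(np.round(a["xy"],1).tolist(),round(float(a["score"]),2)) for a in cams.boxes_of(p,th)[:3]])
print(proj(p,[.41,.354,.03]),proj(p,robot.read_state()["tool_pos"]))
E
```

```text
large_center []
medium_center [([252.6, 232.0], 0.59)]
[193.31645263 225.13856464] [181.25762417 226.16847401]
```

View pics/g2.png

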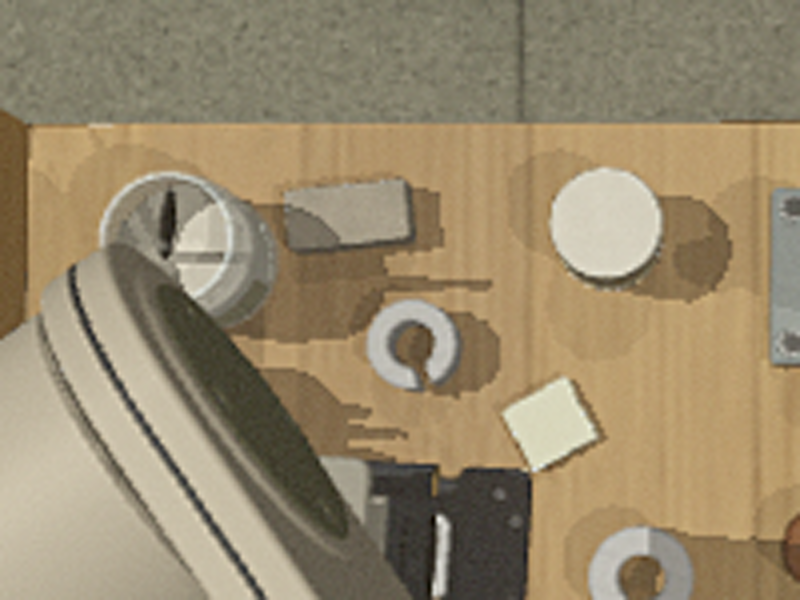

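The arm hides the spot from above, so I'll look from the scene camera.

```bash
python3 - <<'E'
from pl import *
p=cams.read_camera("scene");save(p,"g3.png",(140,200,320,330),4)
r=cams.silhouettes(p,"large_center")
for a in r[:2]:
    print(a["xy"],a["score"]);
print("expected",proj(p,[.41,.354,.015]),onplane(p,r[0]["xy"],.015) if r else 0)
E
```

```text
[217.9, 277.6] 0.58
expected [213.44046916 275.03079023] [0.39833931 0.35226515 0.015     ]
```

View pics/g3.png

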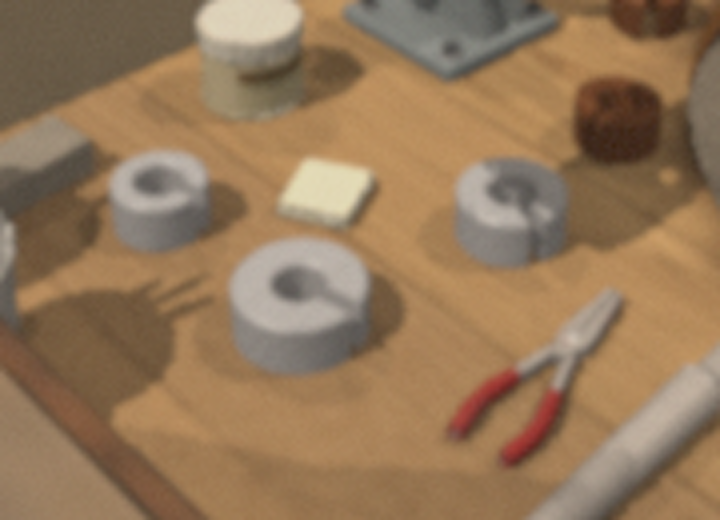

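The collar hasn't moved. In picture g1 the fingertips sit about 20 px (roughly 40 mm) higher than the reported TCP projects, so the jaws closed above the ring. I'll open, go down and measure that height offset before trying again.

Call:
step_arm --deltas '[{"offset": [0.3,0.1,4],"roll": 0},{"offset": [0,0,5],"roll": 0},{"offset": [0,0,5],"roll": 0},{"offset": [0,0,4],"roll": 0},{"offset": [0,0,0],"roll": 0},{"offset": [0,0,0],"roll": 0}]' --fingers 9.3

```text
t: 10.52
tool_pos: [0.409, 0.3529, 0.0152]
orientation: [0.091, 3.14, 0.001]
force: [-0.2, -0.3, 0.0]
opening: 0.0932
```

```bash
python3 - <<'E'
from pl import *
p=cams.read_camera("scene");s=robot.read_state();t,y=tool(s);print(t,y,s["force"],s["opening"],s["q"])
im=p["pixels"][150:310,130:310,::-1];im=cv2.resize(im,None,fx=4,fy=3.75*16/16,interpolation=cv2.INTER_CUBIC)
for dz,col in((0,(0,0,255)),(.02,(0,255,255)),(.04,(0,255,0))):
    for sg in(-1,1):
        q=proj(p,t+[0,sg*.0465,dz]);cv2.circle(im,(int((q[0]-130+.5)*4),int((q[1]-150+.5)*3.75)),4,col,2)
cv2.imwrite("pics/g4.png",im)
E
```

```text
[0.40979869 0.35350269 0.01614288] 3.083771776616456 [ 0.21002314 -0.00705609 -0.02380579] 0.0929735233709575 [ 6.17006668e-01  1.16755725e-01  1.82007302e+00  3.56455752e-05
  1.20213932e+00 -8.95983273e-01]
```

View pics/g4.png

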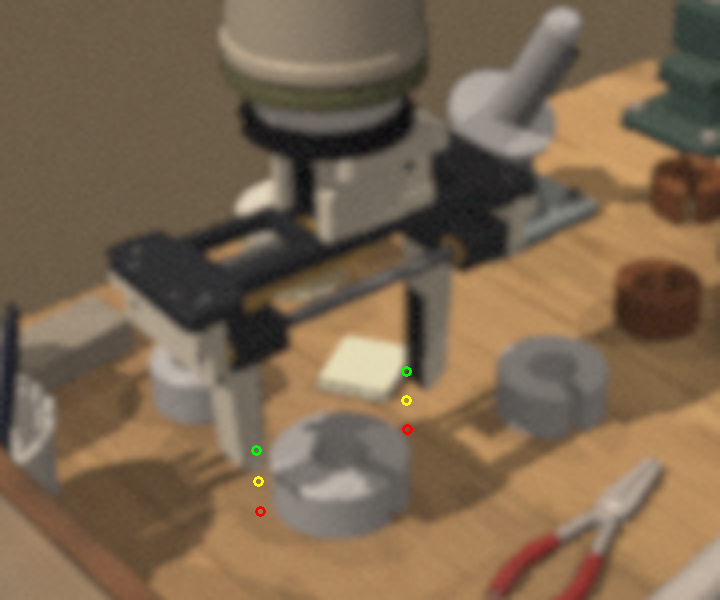

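The fingertips, at (240,465) and (430,388), are about 33 mm higher than the reported TCP (red marks). That also explains the empty grip. I'll go down further and watch the force.

Call:
step_arm --deltas '[{"offset": [0,0,1.5],"roll": 0},{"offset": [0,0,1],"roll": 0},{"offset": [0,0,0.5],"roll": 0},{"offset": [0,0,0.4],"roll": 0},{"offset": [0,0,0],"roll": 0}]'

```text
t: 11.2
tool_pos: [0.4084, 0.3525, -0.0202]
orientation: [-0.091, -3.14, 0.001]
force: [-0.9, 0.2, 0.4]
opening: 0.0928
```

Call:
step_arm --deltas '[{"offset": [0,0,0.4],"roll": 0},{"offset": [0,0,0.3],"roll": 0},{"offset": [0,0,0],"roll": 0}]'

```text
t: 11.58
tool_pos: [0.4083, 0.3524, -0.0272]
orientation: [-0.091, -3.14, 0.001]
force: [0.1, -0.2, 0.9]
opening: 0.0926
```

```bash
python3 - <<'E'
from pl import *
p=cams.read_camera("scene");s=robot.read_state();t,y=tool(s);print(s["t"],t,y,np.round(s["force"],2))
im=p["pixels"][150:310,130:310,::-1];im=cv2.resize(im,None,fx=4,fy=3.75,interpolation=cv2.INTER_CUBIC)
for dz,col in((0,(0,0,255)),(.03,(0,255,255)),(.04,(0,255,0))):
    for sg in(-1,1):
        q=proj(p,t+[0,sg*.0465,dz]);cv2.circle(im,(int((q[0]-130+.5)*4),int((q[1]-150+.5)*3.75)),4,col,2)
cv2.imwrite("pics/g5.png",im)
E
```

```text
11.625 [ 0.40846036  0.35253502 -0.02696962] 3.0837721987922593 [-0.51 -0.43 -0.01]
```

View pics/g5.png

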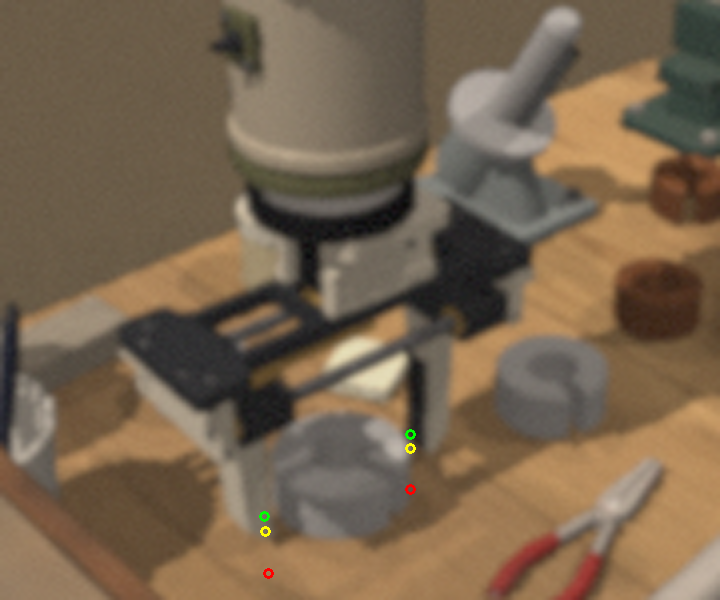

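The fingertips, at (248,532) and (430,455), now straddle the ring close to the bench, so the true tip height is the reported z plus about 33 mm. I'll close the gripper.

Call:
step_arm --deltas '[{"offset": [-0.1,0.1,0.3],"roll": 0},{"offset": [0,0,0],"roll": 0},{"offset": [0,0,0],"roll": 0},{"offset": [0,0,0],"roll": 0},{"offset": [0,0,0],"roll": 0}]' --fingers 5 --grip_force 20

```text
t: 12.25
tool_pos: [0.4096, 0.3535, -0.0299]
orientation: [0.091, 3.14, -0.0]
force: [1.1, 0.5, -1.0]
opening: 0.068
```

```bash
python3 - <<'E'
from pl import *
s=robot.read_state();print(s["t"],tool(s),s["opening"],np.round(s["force"],2),np.round(s["joint_torque"],1))
E
```

```text
12.25 (array([ 0.40961994,  0.35353378, -0.02989814]), np.float64(3.08384446398257)) 0.06800932457630936 [ 1.13  0.45 -1.  ] [  0.1 -52.2 -42.4   0.1   0.2   0. ]
```

The large collar is gripped (opening 68.0 mm). I'll lift it and carry it to just above the arbor tip.

```bash
cat >> pl.py <<'E'
TIP=np.array([.5022,.1003,.171]);ZA=np.array([-.4998,.015,.866])
def G(s,off=.045): return TIP+ZA*(s-.1)-np.array([0,0,off])
E
python3 - <<'E'
from pl import *
for q in(.14,.122,.1): print(q,np.round(G(q),4))
g=np.pi-.05
plan([(.4096,.3535,.12,g),tuple(G(.14)+[0,0,.02])+(g,),tuple(G(.124))+(g,)],.055)
E
```

```text
0.14 [0.4822 0.1009 0.1606]
0.122 [0.4912 0.1006 0.1451]
0.1 [0.5022 0.1003 0.126 ]
9 rows
[[0.0, -0.0, -5.0], np.float64(-0.0)]
[[0.0, -0.0, -5.0], np.float64(-0.01)]
[[0.0, -0.0, -5.0], np.float64(0.0)]
[[-1.7, -5.0, -1.2], np.float64(0.0)]
[[-1.7, -5.0, -1.2], np.float64(0.0)]
[[-1.7, -4.9, -1.2], np.float64(0.0)]
[[-1.7, -5.0, -1.2], np.float64(0.0)]
[[-1.7, -5.0, -1.3], np.float64(0.0)]
[[-0.8, 0.0, 3.4], np.float64(0.0)]
end [0.4906 0.1004 0.1471] 3.094
```

Call:
step_arm --deltas '[{"offset": [0,0,-5],"roll": 0},{"offset": [0,0,-5],"roll": 0},{"offset": [0,0,-5],"roll": -0.01},{"offset": [-1.7,-5.0,-1.2],"roll": 0},{"offset": [-1.7,-5.0,-1.2],"roll": 0},{"offset": [-1.7,-4.9,-1.2],"roll": 0},{"offset": [-1.7,-5.0,-1.2],"roll": 0},{"offset": [-1.7,-5.0,-1.3],"roll": 0},{"offset": [0,0,0],"roll": 0},{"offset": [-0.5,0,1.5],"roll": 0},{"offset": [0,0,0],"roll": 0}]'

```text
t: 13.62
tool_pos: [0.4859, 0.1015, 0.1633]
orientation: [-0.073, -3.136, 0.0]
force: [-0.8, 0.1, -2.2]
opening: 0.0681
```

```bash
python3 - <<'E'
from pl import *
s=robot.read_state();t,_=tool(s);print(s["t"],t,_,s["opening"],np.round(s["force"],2))
out=[]
for n,cr in(("scene",(225,110,325,210)),("top",(260,130,360,230))):
    p=cams.read_camera(n);im=cv2.resize(p["pixels"][cr[1]:cr[3],cr[0]:cr[2],::-1],None,fx=4,fy=4,interpolation=cv2.INTER_CUBIC)
    C=t+[0,0,.045]
    for dz in(-.015,.015):
        pts=np.array([(proj(p,C+[.034*np.cos(a),.034*np.sin(a),dz])-cr[:2]+.5)*4 for a in np.linspace(0,6.28,40)],int);cv2.polylines(im,[pts],True,(0,255,255),1)
    q=((proj(p,TIP)-cr[:2]+.5)*4).astype(int);cv2.circle(im,tuple(int(v) for v in q),3,(0,0,255),1);out.append(im)
cv2.imwrite("pics/a1.png",np.hstack(out))
plan([tuple(G(.124))+(_,),tuple(G(.1))+(_,)],.005)
E
```

```text
13.625 [0.48585838 0.10150626 0.16325787] 3.0952329909389587 0.0680621465787794 [-0.85  0.15 -2.2 ]
9 rows
[[-0.1, -0.0, 0.5], np.float64(0.0)]
[[-0.1, -0.0, 0.4], np.float64(0.0)]
[[-0.1, -0.1, 0.5], np.float64(0.0)]
[[-0.1, 0.0, 0.4], np.float64(0.0)]
[[-0.2, 0.0, 0.4], np.float64(0.0)]
[[-0.3, 0.0, 0.4], np.float64(0.0)]
[[-0.2, 0.0, 0.4], np.float64(0.0)]
[[-0.2, 0.0, 0.5], np.float64(0.0)]
[[-0.3, 0.0, 0.4], np.float64(0.0)]
end [0.5025 0.0999 0.1258] 3.096
```

View pics/a1.png

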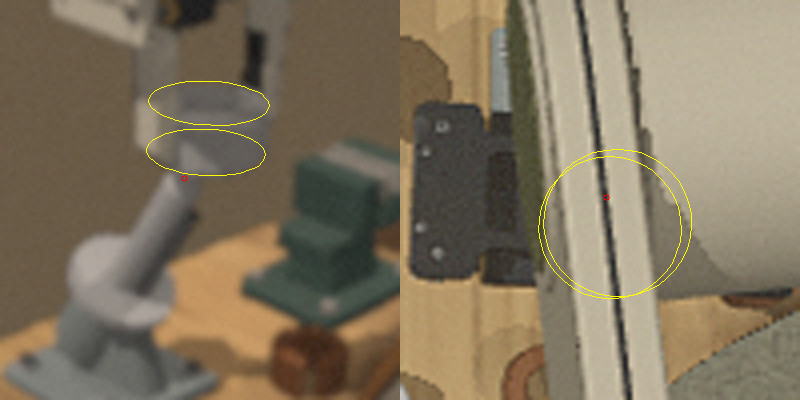

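The collar sits just above the tip, matching the model: its outline is at (208,128) and the tip at (183,170) in the crop. I'll lighten the grip so it can pivot and go down along the arbor in small steps.

Call:
step_arm --deltas '[{"offset": [-0.1,0,0.5],"roll": 0},{"offset": [-0.1,0,0.4],"roll": 0},{"offset": [-0.1,-0.1,0.5],"roll": 0},{"offset": [-0.1,0,0.4],"roll": 0},{"offset": [-0.2,0,0.4],"roll": 0}]' --grip_force 5

```text
t: 14.35
tool_pos: [0.4935, 0.0992, 0.144]
orientation: [-0.075, -3.14, 0.0]
force: [-4.1, -0.5, 3.7]
opening: 0.0685
```

Call:
step_arm --deltas '[{"offset": [-0.3,0,0.4],"roll": 0},{"offset": [-0.2,0,0.4],"roll": 0},{"offset": [0,0,0],"roll": 0}]'

```text
t: 14.72
tool_pos: [0.4988, 0.0989, 0.1357]
orientation: [0.075, 3.141, -0.0]
force: [1.1, -0.6, -1.4]
opening: 0.0685
```

Call:
step_arm --deltas '[{"offset": [-0.2,0,0.4],"roll": 0},{"offset": [-0.3,0,0.4],"roll": 0},{"offset": [0,0,0],"roll": 0}]'

```text
t: 15.1
tool_pos: [0.5035, 0.0987, 0.1275]
orientation: [-0.075, -3.14, 0.0]
force: [1.1, -0.2, -2.7]
opening: 0.068
```

Call:
step_arm --deltas '[{"offset": [-0.25,0,0.43],"roll": 0},{"offset": [0,0,0],"roll": 0},{"offset": [0,0,0],"roll": 0}]'

```text
t: 15.48
tool_pos: [0.5059, 0.0987, 0.1237]
orientation: [-0.075, -3.14, 0.0]
force: [1.5, -0.8, -1.6]
opening: 0.0682
```

Call:
step_arm --deltas '[{"offset": [-0.25,0,0.43],"roll": 0},{"offset": [0,0,0],"roll": 0},{"offset": [0,0,0],"roll": 0}]'

```text
t: 15.85
tool_pos: [0.5085, 0.0986, 0.1194]
orientation: [-0.075, -3.14, -0.0]
force: [0.1, 0.2, -2.3]
opening: 0.068
```

Call:
step_arm --deltas '[{"offset": [-0.25,0,0.43],"roll": 0},{"offset": [-0.25,0,0.43],"roll": 0},{"offset": [0,0,0],"roll": 0}]'

```text
t: 16.23
tool_pos: [0.514, 0.0986, 0.1111]
orientation: [0.075, 3.14, 0.001]
force: [0.6, 2.5, -0.3]
opening: 0.0685
```

Call:
step_arm --deltas '[{"offset": [-0.25,0,0.43],"roll": 0},{"offset": [-0.25,0,0.43],"roll": 0},{"offset": [0,0,0],"roll": 0}]'

```text
t: 16.6
tool_pos: [0.5191, 0.0983, 0.102]
orientation: [0.075, 3.14, 0.001]
force: [3.1, 3.8, -2.2]
opening: 0.0686
```

```bash
python3 - <<'E'
from pl import *
s=robot.read_state();t,_=tool(s);print(s["t"],t,_,s["opening"],np.round(s["force"],2),np.round(s["wrist_torque"],3))
print("s along",(t+[0,0,.045]-TIP)@ZA+.1, "lat",(t+[0,0,.045]-TIP)-ZA*((t+[0,0,.045]-TIP)@ZA))
p=cams.read_camera("scene");save(p,"b1.png",(225,110,325,210),6)
for th in("large_center",):
  for a in cams.pinpoint(p,th)[:3]: print(th,np.round(a["xy"],1),round(float(a["score"]),2))
for s_ in(.105,.09,.075,.06):print(s_,proj(p,TIP+ZA*(s_-.1)))
E
```

```text
16.6 [0.51912819 0.09828674 0.10197023] 3.0937332397712893 0.0686191428792477 [ 3.06  3.77 -2.25] [ 0.729 -0.807 -0.121]
s along 0.07069931362245321 lat [ 0.00228371 -0.00157375  0.00134463]
large_center [269.7 164.5] 0.82
large_center [270.9 160.4] 0.64
0.105 [271.57339443 152.64627269]
0.09 [269.06641485 156.69805665]
0.075 [266.62000589 160.65194629]
0.06 [264.23199861 164.51144706]
```

There's been no axial resistance down to about 70 mm, well past the key end at 84 + 15 = 99 mm, so the key is in the slot. I'll let the collar go so it slides, then check.

Call:
step_arm --deltas '[{"offset": [0,0,0],"roll": 0},{"offset": [0,0,0],"roll": 0},{"offset": [0,0,0],"roll": 0},{"offset": [1,0,-2.5],"roll": 0},{"offset": [1,0,-4],"roll": 0},{"offset": [1,0,-4],"roll": 0}]' --fingers 9.3

```text
t: 17.45
tool_pos: [0.4879, 0.0993, 0.2082]
orientation: [-0.075, -3.14, 0.001]
force: [0.7, -0.1, 0.1]
opening: 0.0929
```

```bash
python3 - <<'E'
from pl import *
s=robot.read_state();t,_=tool(s);print(s["t"],t,_,s["opening"],np.round(s["force"],2))
p=cams.read_camera("scene")
a=cams.pinpoint(p,"large_center")[:2]
for b in a: print(np.round(b["xy"],1),round(float(b["score"]),2))
for s_ in(.1,.06,.015):print(s_,proj(p,TIP+ZA*(s_-.1)))
cv2.imwrite("pics/c1.png",cv2.resize(p["pixels"][110:230,195:325,::-1],None,fx=5,fy=5,interpolation=cv2.INTER_CUBIC))
E
```

```text
17.45 [0.48786306 0.09927128 0.20816223] 3.09364524584896 0.092946178450231 [ 0.69 -0.13  0.07]
[258.8 177.5] 0.78
[259.5 177.9] 0.18
0.1 [270.73086621 154.00796799]
0.06 [264.23199861 164.51144706]
0.015 [257.39819694 175.55624703]
```

View pics/c1.png

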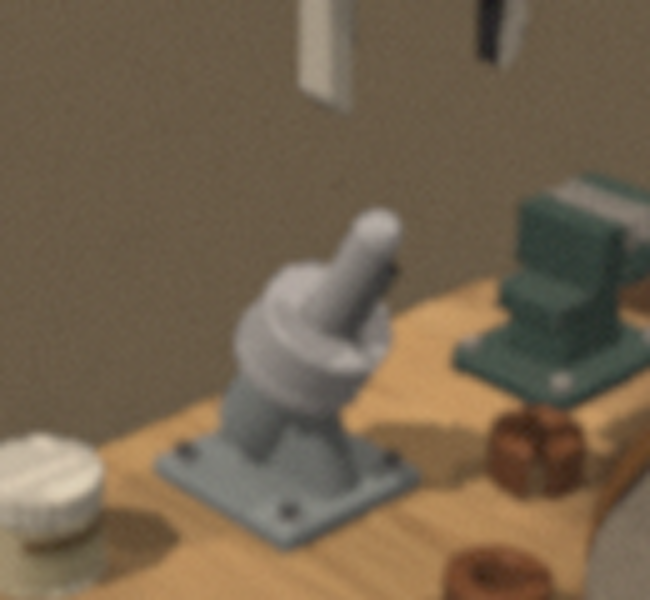

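Large collar: home on the flange, at crop (315,335) in the last picture; the pinpoint (258.8,177.5) is about 2 px from the model's home position. I've now used all 12 views, so I'll work from numbers. Next I check the slot angles from the first top picture and plan the medium pick.

```bash
python3 - <<'E'
from pl import *
im=cv2.imread("pics/top0.png").astype(np.float32);sat=im.max(2)-im.min(2)
for n,(cx,cy),r in(("large",(193.3,225.2),20*.72),("medium",(249.7,234),13*.75),("small",(192.3,175.3),11.5*.75)):
    R_=dict(large=15,medium=13.3,small=11.6)[n]
    out=[]
    for f in(.68,.78,.88):
        a=np.linspace(-.9,.9,181)   # angle from image-down, + toward right
        x=(cx+.5+R_*f*np.sin(a))*1.5-.5;y=(cy+.5+R_*f*np.cos(a))*1.5-.5
        v=cv2.remap(sat-im.mean(2),x.astype(np.float32)[None],y.astype(np.float32)[None],cv2.INTER_LINEAR)[0]
        w=np.clip(v-np.percentile(v,60),0,None)**2;w[np.abs(a-a[w.argmax()])>.4]=0;out.append(round(float((w*a).sum()/w.sum()),2))
    print(n,out)
s=robot.read_state();g=np.pi-.51
plan([(.44,.17,.2,2.85),(.3895,.225,.1,g),(.3895,.225,-.012,g),(.3895,.225,-.029,g)],.05)
E
```

```text
large [0.22, 0.2, 0.21]
medium [-0.32, -0.33, -0.32]
small [0.33, 0.34, 0.33]
9 rows
[[2.7, 3.4, 0.6], np.float64(0.12)]
[[3.1, 3.0, 0.7], np.float64(0.12)]
[[2.1, 1.3, 3.3], np.float64(0.07)]
[[2.2, 1.1, 3.4], np.float64(0.08)]
[[2.4, 1.0, 3.3], np.float64(0.07)]
[[-0.0, -0.0, 3.7], np.float64(0.0)]
[[-0.0, -0.0, 3.8], np.float64(0.0)]
[[-0.0, -0.0, 3.7], np.float64(0.0)]
[[-0.0, -0.0, 1.7], np.float64(0.0)]
end [ 0.3892  0.2254 -0.029 ] 2.634
```

Call:
step_arm --deltas '[{"offset": [2.7,3.4,0.6],"roll": 0.12},{"offset": [3.1,3.0,0.7],"roll": 0.12},{"offset": [2.1,1.3,3.3],"roll": 0.07},{"offset": [2.2,1.1,3.4],"roll": 0.08},{"offset": [2.4,1.0,3.3],"roll": 0.12},{"offset": [0,0,0],"roll": 0},{"offset": [0,0,3.7],"roll": 0},{"offset": [0,0,3.8],"roll": 0},{"offset": [0,0,2.5],"roll": 0},{"offset": [0,0,1.2],"roll": 0},{"offset": [0,0,0],"roll": 0}]'

```text
t: 18.92
tool_pos: [0.3874, 0.2248, -0.0174]
orientation: [-0.864, -3.02, 0.0]
force: [-0.4, 0.1, 0.1]
opening: 0.0929
```

```bash
python3 - <<'E'
from pl import *
s=robot.read_state();print(s["t"],np.round(s["force"],1));plan([(.3895,.225,-.029,np.pi-.57)],.05)
E
```

```text
18.925 [-0.4  0.1  0.1]
1 rows
[[-0.2, 0.1, 1.2], np.float64(0.01)]
end [ 0.3897  0.2246 -0.0294] 2.574
```

Call:
step_arm --deltas '[{"offset": [-0.2,0.1,0.6],"roll": 0.01},{"offset": [0,0,0.6],"roll": 0},{"offset": [0,0,0],"roll": 0}]'

```text
t: 19.3
tool_pos: [0.389, 0.2249, -0.0299]
orientation: [-0.88, -3.016, 0.0]
force: [-1.0, 0.3, 0.4]
opening: 0.0931
```

Call:
step_arm --deltas '[{"offset": [0,0,0],"roll": 0},{"offset": [0,0,0],"roll": 0},{"offset": [0,0,0],"roll": 0},{"offset": [0,0,0],"roll": 0},{"offset": [0,0,0],"roll": 0}]' --fingers 4.5 --grip_force 20

```text
t: 19.92
tool_pos: [0.3891, 0.2249, -0.0296]
orientation: [-0.88, -3.016, 0.0]
force: [-0.4, -0.3, 2.3]
opening: 0.0602
```

```bash
python3 - <<'E'
from pl import *
s=robot.read_state();t,y=tool(s);print(s["t"],t,y,s["opening"],np.round(s["force"],1))
g=np.pi-.05
plan([(t[0],t[1],.1,y),tuple(G(.135)+[0.002,0,.01])+(g,)],.055)
E
```

```text
19.925 [ 0.3891284   0.22489559 -0.02959052] 2.573808304962503 0.06015557289473222 [-0.4 -0.3  2.3]
7 rows
[[0.0, 0.0, -4.3], np.float64(-0.0)]
[[0.0, 0.0, -4.3], np.float64(-0.0)]
[[0.0, 0.0, -4.4], np.float64(-0.0)]
[[-3.7, -1.3, -1.6], np.float64(-0.13)]
[[-3.5, -1.8, -1.7], np.float64(-0.13)]
[[-3.3, -2.2, -1.6], np.float64(-0.13)]
[[-3.0, -2.6, -1.7], np.float64(-0.13)]
end [0.4871 0.101  0.1664] 3.094
```

Call:
step_arm --deltas '[{"offset": [0,0,-4.3],"roll": 0},{"offset": [0,0,-4.3],"roll": 0},{"offset": [0,0,-4.4],"roll": 0},{"offset": [-3.7,-1.3,-1.6],"roll": -0.13},{"offset": [-3.5,-1.8,-1.7],"roll": -0.13},{"offset": [-3.3,-2.2,-1.6],"roll": -0.13},{"offset": [-3.0,-2.6,-1.7],"roll": -0.13},{"offset": [0,0,0],"roll": 0},{"offset": [0,0,0],"roll": 0}]'

```text
t: 21.05
tool_pos: [0.4865, 0.1013, 0.1656]
orientation: [-0.078, -3.139, -0.0]
force: [-0.6, -0.5, -1.8]
opening: 0.0602
```

```bash
python3 - <<'E'
from pl import *
s=robot.read_state();t,y=tool(s);print(s["t"],t,y,s["opening"],np.round(s["force"],1))
plan([tuple(G(.124)+[0,.0005,0])+(np.pi-.05,),tuple(G(.1)+[0,.0005,0])+(np.pi-.05,)],.005)
E
```

```text
21.05 [0.48652537 0.10131645 0.16558135] 3.091767446744588 0.06023072711608412 [-0.6 -0.5 -1.8]
9 rows
[[-0.1, 0.0, 0.5], np.float64(0.0)]
[[-0.1, 0.0, 0.4], np.float64(0.0)]
[[-0.1, 0.0, 0.5], np.float64(0.0)]
[[-0.1, 0.0, 0.5], np.float64(0.0)]
[[-0.2, 0.0, 0.4], np.float64(0.0)]
[[-0.3, 0.0, 0.4], np.float64(0.0)]
[[-0.2, 0.0, 0.4], np.float64(0.0)]
[[-0.2, 0.0, 0.4], np.float64(0.0)]
[[-0.3, 0.0, 0.5], np.float64(0.0)]
end [0.5025 0.1005 0.1256] 3.092
```

Call:
step_arm --deltas '[{"offset": [-0.1,0,0.5],"roll": 0},{"offset": [-0.1,0,0.4],"roll": 0},{"offset": [-0.1,0,0.5],"roll": 0},{"offset": [-0.1,0,0.5],"roll": 0},{"offset": [-0.2,0,0.4],"roll": 0}]' --grip_force 5

```text
t: 21.68
tool_pos: [0.4928, 0.101, 0.1432]
orientation: [-0.075, -3.14, -0.0]
force: [-4.6, 0.2, 5.2]
opening: 0.0605
```

Call:
step_arm --deltas '[{"offset": [-0.3,0,0.4],"roll": 0},{"offset": [-0.2,0,0.4],"roll": 0},{"offset": [0,0,0],"roll": 0}]'

```text
t: 22.05
tool_pos: [0.4986, 0.1004, 0.1351]
orientation: [0.075, 3.14, -0.0]
force: [1.4, -0.0, -0.2]
opening: 0.0606
```

Call:
step_arm --deltas '[{"offset": [-0.2,0,0.4],"roll": 0},{"offset": [-0.3,0,0.4],"roll": 0},{"offset": [0,0,0],"roll": 0}]'

```text
t: 22.42
tool_pos: [0.5033, 0.1001, 0.1268]
orientation: [-0.075, -3.141, 0.001]
force: [3.8, -1.1, -1.7]
opening: 0.0608
```

Call:
step_arm --deltas '[{"offset": [-0.25,0,0.43],"roll": 0},{"offset": [-0.25,0,0.43],"roll": 0},{"offset": [0,0,0],"roll": 0}]'

```text
t: 22.8
tool_pos: [0.5081, 0.0999, 0.118]
orientation: [-0.075, -3.14, 0.0]
force: [2.3, -2.8, -3.6]
opening: 0.0605
```

Call:
step_arm --deltas '[{"offset": [-0.25,0,0.43],"roll": 0},{"offset": [-0.25,0,0.43],"roll": 0},{"offset": [0,0,0],"roll": 0}]'

```text
t: 23.18
tool_pos: [0.5127, 0.0995, 0.1095]
orientation: [-0.075, -3.139, 0.001]
force: [1.1, -4.3, -2.9]
opening: 0.0606
```

Call:
step_arm --deltas '[{"offset": [-0.25,0,0.43],"roll": 0},{"offset": [-0.25,0,0.43],"roll": 0},{"offset": [0,0,0],"roll": 0}]'

```text
t: 23.55
tool_pos: [0.5179, 0.0997, 0.1009]
orientation: [-0.075, -3.14, -0.0]
force: [1.1, -2.3, -3.9]
opening: 0.0601
```

```bash
python3 - <<'E'
from pl import *
s=robot.read_state();t,_=tool(s);print(s["t"],t,s["opening"],np.round(s["force"],2))
p=cams.read_camera("scene")
for b in cams.pinpoint(p,"medium_center")[:3]: print(np.round(b["xy"],1),round(float(b["score"]),2))
for s_ in(.1,.07,.045):print(s_,proj(p,TIP+ZA*(s_-.1)))
E
```

```text
23.55 [0.51793779 0.09966325 0.10085333] 0.060108790196840775 [ 1.09 -2.27 -3.85]
[268.  159.9] 0.7
[256.5 177.5] 0.25
0.1 [270.73086621 154.00796799]
0.07 [265.81761849 161.94876595]
0.045 [261.90032638 168.27989902]
```

It's over the key again, with no upward resistance and the pinpoint on the axis. Releasing.

Call:
step_arm --deltas '[{"offset": [0,0,0],"roll": 0},{"offset": [0,0,0],"roll": 0},{"offset": [0,0,0],"roll": 0},{"offset": [1,0,-2.5],"roll": 0},{"offset": [1,0,-4],"roll": 0},{"offset": [1,0,-4],"roll": 0}]' --fingers 9.3

```text
t: 24.4
tool_pos: [0.4877, 0.1012, 0.2077]
orientation: [-0.075, -3.141, -0.0]
force: [1.0, -0.2, 0.7]
opening: 0.093
```

```bash
python3 - <<'E'
from pl import *
s=robot.read_state();t,_=tool(s);print(s["t"],t,s["opening"],np.round(s["force"],2))
p=cams.read_camera("scene");save(p,"d1.png")
for th in("medium_center","large_center"):
  for b in cams.pinpoint(p,th)[:2]: print(th,np.round(b["xy"],1),round(float(b["score"]),2))
for s_ in(.1,.07,.045,.015):print(s_,proj(p,TIP+ZA*(s_-.1)))
g=np.pi+.33-.25
plan([(.52,.2,.2,g),(.5235,.357,.1,g),(.5235,.357,-.006,g)],.05)
E
```

```text
24.4 [0.48767409 0.10118363 0.20767638] 0.0930213868203535 [ 0.97 -0.2   0.65]
medium_center [264.6 167.4] 0.63
large_center [262.2 175.5] 0.72
large_center [201.5 226.6] 0.29
0.1 [270.73086621 154.00796799]
0.07 [265.81761849 161.94876595]
0.045 [261.90032638 168.27989902]
0.015 [257.39819694 175.55624703]
10 rows
[[-0.8, 3.3, 0.3], np.float64(-0.04)]
[[-1.0, 3.3, 0.4], np.float64(-0.05)]
[[-1.2, 3.3, 0.3], np.float64(-0.04)]
[[-0.4, 3.9, 2.5], np.float64(0.0)]
[[-0.4, 3.9, 2.5], np.float64(0.0)]
[[-0.4, 3.9, 2.5], np.float64(0.0)]
[[-0.4, 3.9, 2.5], np.float64(0.0)]
[[-0.0, -0.0, 3.5], np.float64(0.0)]
[[-0.0, -0.0, 3.6], np.float64(0.0)]
[[-0.0, -0.0, 3.5], np.float64(0.0)]
end [ 0.5234  0.3572 -0.0062] 3.224
```

The medium collar is home: its pinpoint row is 167.4 against 168.3 modelled for 45 mm. A straight pick of the small collar would bring the gripper body very close to a pencil cup. So I'll grip it turned by +0.42 rad, set it down in clear space, and regrip it there at the proper angle.

```bash
python3 - <<'E'
from pl import *
g=np.pi+.42
plan([(.51,.22,.2,g),(.5245,.357,.1,g),(.5245,.357,-.016,g)],.05)
E
```

```text
10 rows
[[-0.5, 4.0, 0.3], np.float64(-0.16)]
[[-1.1, 3.8, 0.4], np.float64(-0.15)]
[[-1.7, 3.7, 0.3], np.float64(-0.16)]
[[-1.7, 3.0, 2.5], np.float64(0.0)]
[[-1.8, 2.9, 2.5], np.float64(0.0)]
[[-1.7, 3.0, 2.5], np.float64(0.0)]
[[-1.7, 3.0, 2.5], np.float64(0.0)]
[[-0.0, -0.0, 3.9], np.float64(0.0)]
[[-0.0, -0.0, 3.8], np.float64(0.0)]
[[-0.0, -0.0, 3.9], np.float64(0.0)]
end [ 0.5245  0.3571 -0.0162] 3.564
```

Call:
step_arm --deltas '[{"offset": [-0.5,4.0,0.3],"roll": -0.16},{"offset": [-1.1,3.8,0.4],"roll": -0.15},{"offset": [-1.7,3.7,0.3],"roll": -0.16},{"offset": [-1.7,3.0,2.5],"roll": 0},{"offset": [-1.8,2.9,2.5],"roll": 0},{"offset": [-1.7,3.0,2.5],"roll": 0},{"offset": [-1.7,3.0,2.5],"roll": 0},{"offset": [0,0,0],"roll": 0},{"offset": [0,0,3.9],"roll": 0},{"offset": [0,0,3.8],"roll": 0},{"offset": [0,0,3],"roll": 0},{"offset": [0,0,0],"roll": 0}]'

```text
t: 26.05
tool_pos: [0.5204, 0.3544, -0.0135]
orientation: [0.656, -3.066, 0.003]
force: [-0.2, -0.1, 0.4]
opening: 0.0928
```

```bash
python3 - <<'E'
from pl import *
s=robot.read_state();print(s["t"],np.round(s["force"],1));plan([(.5243,.357,-.029,np.pi+.42)],.05)
E
```

```text
26.05 [-0.2 -0.1  0.4]
1 rows
[[-0.5, 0.1, 1.6], np.float64(0.0)]
end [ 0.5246  0.3574 -0.0295] -2.72
```

Call:
step_arm --deltas '[{"offset": [-0.3,0.1,0.8],"roll": 0},{"offset": [0,0,0.7],"roll": 0},{"offset": [0,0,0],"roll": 0},{"offset": [0,0,0],"roll": 0}]'

```text
t: 26.55
tool_pos: [0.5254, 0.3591, -0.0249]
orientation: [-0.658, 3.071, 0.0]
force: [0.2, 0.1, 0.5]
opening: 0.0929
```

Call:
step_arm --deltas '[{"offset": [0,0,0],"roll": 0},{"offset": [0,0,0],"roll": 0},{"offset": [0,0,0],"roll": 0},{"offset": [0,0,0],"roll": 0},{"offset": [0,0,0],"roll": 0},{"offset": [0,0,0],"roll": 0}]' --fingers 3.8 --grip_force 15

```text
t: 27.3
tool_pos: [0.5251, 0.3588, -0.0254]
orientation: [-0.658, 3.072, -0.0]
force: [0.3, 0.0, 0.7]
opening: 0.052
```

```bash
python3 - <<'E'
from pl import *
s=robot.read_state();t,y=tool(s);print(s["t"],t,y,s["opening"],np.round(s["force"],1))
g=np.pi+.42
plan([(t[0],t[1],.06,g),(.40,.25,.06,g),(.40,.25,t[2]+.001,g)],.05)
E
```

```text
27.3 [ 0.52514737  0.35879014 -0.02544923] -2.7194042516483137 0.052004345179220854 [0.3 0.  0.7]
8 rows
[[-0.0, 0.0, -4.3], np.float64(0.0)]
[[-0.0, 0.0, -4.2], np.float64(0.0)]
[[4.0, -1.2, -0.0], np.float64(0.0)]
[[3.9, -1.2, -0.0], np.float64(0.0)]
[[4.0, -1.2, -0.0], np.float64(0.0)]
[[4.0, -1.2, -0.0], np.float64(0.0)]
[[-0.0, 0.0, 4.2], np.float64(0.0)]
[[-0.0, 0.0, 4.2], np.float64(0.0)]
end [ 0.3998  0.2499 -0.0244] -2.719
```

Call:
step_arm --deltas '[{"offset": [0,0,-4.3],"roll": 0},{"offset": [0,0,-4.2],"roll": 0},{"offset": [4.0,-1.2,0],"roll": 0},{"offset": [3.9,-1.2,0],"roll": 0},{"offset": [4.0,-1.2,0],"roll": 0},{"offset": [4.0,-1.2,0],"roll": 0},{"offset": [0,0,0],"roll": 0},{"offset": [0,0,4.2],"roll": 0},{"offset": [0,0,3.8],"roll": 0},{"offset": [0,0,0],"roll": 0},{"offset": [0,0,0],"roll": 0}]'

```text
t: 28.68
tool_pos: [0.4008, 0.2506, -0.0192]
orientation: [-0.658, 3.071, 0.001]
force: [-0.2, 0.8, -1.3]
opening: 0.0521
```

```bash
python3 - <<'E'
from pl import *
s=robot.read_state();t,y=tool(s);print(s["t"],t,y,s["opening"],np.round(s["force"],1))
E
```

```text
28.675 [ 0.40080801  0.2506083  -0.01916968] -2.719313620852475 0.052114632194183844 [-0.2  0.8 -1.3]
```

Call:
step_arm --deltas '[{"offset": [0,0,0.4],"roll": 0},{"offset": [0,0,0.2],"roll": 0},{"offset": [0,0,0],"roll": 0},{"offset": [0,0,0],"roll": 0}]'

```text
t: 29.18
tool_pos: [0.4004, 0.2503, -0.0258]
orientation: [-0.658, 3.07, 0.001]
force: [1.9, 1.4, 1.3]
opening: 0.0525
```

Call:
step_arm --deltas '[{"offset": [0,0,0],"roll": 0},{"offset": [0,0,0],"roll": 0},{"offset": [0,0,0],"roll": 0},{"offset": [0,0,0],"roll": 0},{"offset": [0,0,0],"roll": 0.17},{"offset": [0,0,0.4],"roll": 0.17},{"offset": [0,0,0],"roll": 0}]' --fingers 9.3

```text
t: 30.05
tool_pos: [0.3994, 0.2498, -0.0308]
orientation: [0.131, -3.138, 0.0]
force: [-0.3, -0.7, 0.3]
opening: 0.0928
```

Call:
step_arm --deltas '[{"offset": [0,0,0],"roll": 0},{"offset": [0,0,0],"roll": 0},{"offset": [0,0,0],"roll": 0},{"offset": [0,0,0],"roll": 0},{"offset": [0,0,0],"roll": 0},{"offset": [0,0,0],"roll": 0}]' --fingers 3.8

```text
t: 30.8
tool_pos: [0.3998, 0.2499, -0.0304]
orientation: [-0.129, 3.139, -0.0]
force: [-0.3, -0.4, 0.5]
opening: 0.0525
```

```bash
python3 - <<'E'
from pl import *
s=robot.read_state();t,y=tool(s);print(s["t"],t,y,s["opening"],np.round(s["force"],1))
g=np.pi-.05
plan([(t[0],t[1],.13,y),tuple(G(.14)+[0,0,.01])+(g,)],.055)
E
```

```text
30.8 [ 0.39978645  0.2499175  -0.03041037] -3.0592782111735914 0.05247471896842986 [-0.3 -0.4  0.5]
7 rows
[[-0.0, 0.0, -5.3], np.float64(-0.0)]
[[-0.0, 0.0, -5.4], np.float64(-0.0)]
[[-0.0, 0.0, -5.3], np.float64(-0.0)]
[[-1.7, -3.9, -1.0], np.float64(0.03)]
[[-1.9, -3.8, -1.1], np.float64(0.04)]
[[-2.0, -3.8, -1.0], np.float64(0.03)]
[[-2.1, -3.6, -1.0], np.float64(0.03)]
end [0.4817 0.1014 0.1706] -3.189
```

Call:
step_arm --deltas '[{"offset": [0,0,-5.3],"roll": 0},{"offset": [0,0,-5.4],"roll": 0},{"offset": [0,0,-5.3],"roll": 0},{"offset": [-1.7,-3.9,-1.0],"roll": 0.03},{"offset": [-1.9,-3.8,-1.1],"roll": 0.04},{"offset": [-2.0,-3.8,-1.0],"roll": 0.03},{"offset": [-2.1,-3.6,-1.0],"roll": 0.03},{"offset": [0,0,0],"roll": 0},{"offset": [0,0,0],"roll": 0}]'

```text
t: 31.92
tool_pos: [0.4811, 0.1016, 0.17]
orientation: [-0.075, -3.14, -0.001]
force: [-0.1, 0.6, -1.9]
opening: 0.0523
```

```bash
python3 - <<'E'
from pl import *
s=robot.read_state();t,y=tool(s);print(s["t"],t,y,s["opening"],np.round(s["force"],1))
plan([tuple(G(.124)+[0,.0003,0])+(np.pi-.05,),tuple(G(.1)+[0,.0003,0])+(np.pi-.05,)],.005)
E
```

```text
31.925 [0.48114419 0.10161812 0.16999729] 3.0935070374063858 0.05228378645033079 [-0.1  0.6 -1.9]
10 rows
[[-0.2, -0.0, 0.5], np.float64(0.0)]
[[-0.2, -0.0, 0.4], np.float64(0.0)]
[[-0.1, -0.0, 0.5], np.float64(0.0)]
[[-0.2, -0.0, 0.5], np.float64(0.0)]
[[-0.2, -0.0, 0.4], np.float64(0.0)]
[[-0.2, -0.0, 0.4], np.float64(0.0)]
[[-0.3, -0.0, 0.4], np.float64(0.0)]
[[-0.2, -0.0, 0.5], np.float64(0.0)]
[[-0.3, -0.0, 0.4], np.float64(0.0)]
[[-0.2, -0.0, 0.4], np.float64(0.0)]
end [0.5021 0.1006 0.126 ] 3.094
```

Call:
step_arm --deltas '[{"offset": [-0.2,0,0.5],"roll": 0},{"offset": [-0.2,0,0.4],"roll": 0},{"offset": [-0.2,0,0.5],"roll": 0},{"offset": [-0.2,0,0.5],"roll": 0},{"offset": [-0.2,0,0.4],"roll": 0},{"offset": [-0.2,0,0.4],"roll": 0}]' --grip_force 5

```text
t: 32.67
tool_pos: [0.4936, 0.1008, 0.1434]
orientation: [-0.075, -3.14, -0.0]
force: [-3.6, -0.5, 5.7]
opening: 0.0521
```

Call:
step_arm --deltas '[{"offset": [-0.3,0,0.4],"roll": 0},{"offset": [-0.2,0,0.5],"roll": 0},{"offset": [0,0,0],"roll": 0}]'

```text
t: 33.05
tool_pos: [0.499, 0.1004, 0.1342]
orientation: [0.075, 3.14, -0.0]
force: [1.7, -1.9, -1.2]
opening: 0.0524
```

Call:
step_arm --deltas '[{"offset": [-0.3,0,0.4],"roll": 0},{"offset": [-0.2,0,0.4],"roll": 0},{"offset": [0,0,0],"roll": 0}]'

```text
t: 33.42
tool_pos: [0.504, 0.1, 0.1261]
orientation: [0.075, 3.14, -0.001]
force: [4.4, -1.4, -2.4]
opening: 0.0523
```

Call:
step_arm --deltas '[{"offset": [-0.25,0,0.43],"roll": 0},{"offset": [-0.25,0,0.43],"roll": 0},{"offset": [0,0,0],"roll": 0}]'

```text
t: 33.8
tool_pos: [0.5089, 0.0999, 0.1174]
orientation: [0.075, 3.141, -0.0]
force: [4.0, -2.8, -2.1]
opening: 0.0523
```

Call:
step_arm --deltas '[{"offset": [-0.3,0,0.43],"roll": 0},{"offset": [-0.2,0,0.3],"roll": 0},{"offset": [0,0,0],"roll": 0}]'

```text
t: 34.17
tool_pos: [0.5131, 0.0997, 0.1098]
orientation: [-0.075, -3.139, 0.0]
force: [0.4, -3.1, -2.0]
opening: 0.0522
```

Call:
step_arm --deltas '[{"offset": [0,0,0],"roll": 0},{"offset": [0,0,0],"roll": 0},{"offset": [0,0,0],"roll": 0},{"offset": [0,0,0],"roll": 0},{"offset": [1,0,-2.5],"roll": 0},{"offset": [1,0,-4],"roll": 0},{"offset": [1,0,-4],"roll": 0},{"offset": [2,0,-2],"roll": 0},{"offset": [0,0,0],"roll": 0}]' --fingers 9.3

```text
t: 35.3
tool_pos: [0.4645, 0.1026, 0.2379]
orientation: [0.074, 3.136, 0.001]
force: [0.3, 0.2, -0.8]
opening: 0.0927
```

```bash
python3 - <<'E'
from pl import *
s=robot.read_state();t,_=tool(s);print(s["t"],t,s["opening"],np.round(s["force"],2))
for n in("scene","top"):
  p=cams.read_camera(n);save(p,"e_%s.png"%n)
  for th in("small_center","medium_center","large_center"):
    for b in cams.pinpoint(p,th)[:3]: print(n,th,np.round(b["xy"],1),round(float(b["score"]),2))
  print([(s_,np.round(proj(p,TIP+ZA*(s_-.1)),1).tolist()) for s_ in(.1,.099,.075,.045,.015)])
  for th in("note_pad","salve_tin"):
    for b in cams.pinpoint(p,th)[:1]: print(n,th,np.round(b["xy"],1))
# arbor visible past the stack: profile along the upper-side line, scene view
p=cams.read_camera("scene")
x=np.cross([0,1,0],ZA);y=np.cross(ZA,x)
for r,name in((.023,"r23"),(.028,"r28"),(.032,"r32")):
    out=[]
    for s_ in np.arange(0,.112,.004):
        # silhouette-left side: direction perpendicular to axis most leftwards in picture
        A=[TIP+ZA*(s_-.1)+r*(x*np.cos(a)+y*np.sin(a)) for a in np.linspace(0,6.28,60)]
        q=np.array([proj(p,a) for a in A]);d=proj(p,TIP+ZA*(s_-.1));u=np.array([-.83,-.55])
        k=((q-d)@u).argmax();v=cv2.getRectSubPix(p["pixels"],(1,1),tuple(map(float,q[k])))[0,0].astype(int)
        out.append(int(v[0]-v[2]))
    print(name,out)
E
```

```text
35.3 [0.46449527 0.10257126 0.23794768] 0.09267148434464859 [ 0.26  0.21 -0.8 ]
scene small_center [269.8 163.5] 0.84
scene small_center [304.  199.1] 0.76
scene small_center [263.2 176.5] 0.71
scene medium_center [266.4 169.3] 0.77
scene large_center [260.1 176.6] 0.72
[(0.1, [270.7, 154.0]), (0.099, [270.6, 154.3]), (0.075, [266.6, 160.7]), (0.045, [261.9, 168.3]), (0.015, [257.4, 175.6])]
scene note_pad [273.3 154.4]
scene salve_tin [203.7 225.7]
top small_center [295.1 226.5] 0.74
top small_center [241.5 148.4] 0.44
[(0.1, [311.2, 178.9]), (0.099, [311.1, 178.7]), (0.075, [310.0, 173.8]), (0.045, [308.7, 167.9]), (0.015, [307.5, 162.4])]
top salve_tin [242.4 149.1]
r23 [14, 15, 15, 15, 15, 15, 15, 14, 13, 14, 14, 16, 16, 15, 16, 15, 14, 16, 18, 20, 22, 21, 21, 23, 26, 30, 33, 33]
r28 [13, 14, 15, 16, 17, 16, 17, 16, 15, 18, 21, 22, 24, 23, 23, 23, 24, 30, 34, 35, 33, 35, 35, 35, 35, 34, 34, 34]
r32 [17, 17, 21, 23, 24, 24, 23, 23, 24, 29, 32, 33, 33, 35, 33, 32, 32, 34, 35, 35, 35, 34, 35, 35, 34, 34, 36, 35]
```

The collar centres are evenly spaced along the axis, and the outline steps sit about 32 mm apart, which fits a closed stack. One last check that the pad and tin haven't moved, then I hand in.

```bash
python3 - <<'E'
from pl import *
a=cv2.resize(cv2.imread("pics/top0.png"),(512,384),interpolation=cv2.INTER_AREA);b=cv2.imread("pics/e_top.png")
for n,(x,y) in(("tin",(242,146)),("pad",(228,196))):
    r=cv2.matchTemplate(b[y-30:y+30,x-30:x+30],a[y-16:y+16,x-16:x+16],cv2.TM_CCOEFF_NORMED);_,m,_,l=cv2.minMaxLoc(r);print(n,round(m,2),"shift px",l[0]-14,l[1]-14)
s=robot.read_state();print(s["t"],np.round(s["force"],1));robot.close_job()
E
```

```text
tin 0.98 shift px 0 0
pad 0.97 shift px 0 0
35.95 [ 0.7  0.  -0.8]
the job is handed in; nothing more can be done
```

I fitted all three collars on the spindle in order: large, medium, small. I let each go once its slot was over the key, and handed the job in at about 36 s; no verdict was reported.

- **How it was done:** I saw the key in the top picture at about +0.23 rad and gripped each collar at that angle to its slot. With a light 5 N grip, each one pivoted onto the leaning arbor and passed the key end without axial resistance. No turning search was needed.
- **Stack check:** In the last pictures the three collar centres lie along the axis at even spacing, within about 2–4 px of the model. The steps in the stack's outline come about 32 mm apart, against 30 mm expected. That fits a closed stack, but it can't show a gap of 1–2 mm. I saw the large collar home in a picture. The medium and small rest on these numbers alone, because I had used all 12 views.
- **Other things on the bench:** The note pad and tin show 0 px shift, and the open gripper was well clear at hand-in.

**What went wrong or disagreed:**
- The first grip on the large collar closed on air. The real fingertips sit about 33 mm higher than the reported TCP, so I corrected for that from then on.
- The two cameras disagreed by 2–3 mm on where the arbor tip is.
- The trained networks gave several false finds. The last one put the note pad on the spindle, so I used an image comparison for the pad and tin.
- I set the small collar down once and regripped it, to keep the gripper body away from a pencil cup.

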